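# Lift the hot lid off the tempering pot with the lid lifter

### The job

The tempering pot's lid counts as hot: take the lid lifter, hook its foot under the lid's loop handle, lift the lid straight off the pot and set it down gently, fully seated, in the cup of the set-down stand, then unhook and stand the lifter upright on the bench. Keep the lid level all the way, never bang it or press on it, and let the gripper and arm touch neither lid nor pot. The stand's cup is clamped at a height nobody has measured and a few millimetres off centre, so feel the lid into it; leave the three small parts lying nearby alone.

Things in the scene. Friction and masses are not known exactly. Their poses are not given: they have to be found in the camera images.
- pot: Dark steel tempering pot, fixed to the bench, open round top, outside diameter 108, height 75, wall 6, with two small side lugs reaching 70 from the axis at half height. Origin: on its axis at bench level; z up. Sizes in mm.
- lid: Round steel lid with a fixed loop handle, 0.35 to 0.7 kg, balanced about its axis. Flange diameter 116, 8 thick; below it a plug of diameter 90, 12 deep, tapering to 78 at its end, sitting in the pot mouth (bore 96) at the start. Origin: on the axis at the flange's underside (75 above the bench at the start); z up, y along the loop's top bar. Sizes in mm.
- lid_bar (a point): Centre of the straight top bar of the lid's loop handle. Bar diameter 8, along the lid's y, 32 above the flange's underside: 20 clear between flange top and bar. Legs at y = +-34 (60 clear between them). The lifter's foot goes in along the lid's x, from either side. Seated, the lid is level; with its plug caught on a rim it slopes down towards the bore's centre. Sizes in mm.
- lifter: Loose C-shaped steel lid lifter, 0.25 kg, 120 tall, upright on its flat foot. Origin: foot's underside below the grip; z up; x from the shank to the foot's open end. Foot 6 thick, 30 wide (y), x = -26 to 22, with a lip rising 4 above the foot's top at x = 18 to 22; shank at x = -26 to -18. The lid's bar rests on the foot between lip and shank, best at x = 0. Clear height above the foot inside the C: 56. Sizes in mm.
- lifter_grip (a point): Centre of the lifter's wooden grip, straight above the foot, 95 above the foot's underside. Grip 22 wide (lifter y, close the fingers along this), 30 deep (lifter x), 50 tall; its top is 25 above this point. Sizes in mm.
- stand: Set-down stand, fixed: grey foot (diameter 100), sleeve with clamp screw, and a stem firmly carrying a level dark cup (outside diameter 108, bore 96, 15 deep). Not given: the cup's rim, on which the lid's flange rests with the plug inside, is 50 to 90 above the bench, and the cup's axis is up to 5 off the stand's in x and in y. Origin: foot's axis at bench level. Sizes in mm.
- flange: Steel flange lying near the work, diameter 66, 26 high; to be left alone. Origin: centre of its underside. Sizes in mm.
- bush_bronze: Bronze bush standing near the work, diameter 39, 40 high; to be left alone. Origin: centre of its underside. Sizes in mm.
- vee_block: Steel vee block near the work, 38 x 50, 40 high; to be left alone. Origin: centre of its underside. Sizes in mm.
Not all that is in view belongs to the job. Leave any blue look-alike of the lifter alone.

How it is judged:
By the outcome, as a careful person would: the job done as asked, in the order asked, and still so for the second after the job is handed in, with the robot touching nothing.
It also fails if it takes over 72 s, if anything falls off the work surface, if the arm or the gripper's body presses on something with over 40 N, if the wrist force passes 120 N, or if a joint passes its speed limit or range.

### The arm

A 7-joint arm with a two-finger parallel gripper is mounted at the origin on a cart in front of the work surface, level with it; the furniture and walls round the work are solid. World frame = base frame: x ahead of the robot, y to its left, z up, the work surface at z = 0. Lengths are in m, angles in rad, forces in N, time in s.
With the tool pointing down it reaches from about 0.35 to 0.9 m from the base axis. Payload 8.1 kg.
Tool frame: the origin (TCP) lies midway between the tips of the shut fingers; the grasp point (between the pads) lies behind it (arm.tcp_to_grasp is the z of the grasp point in the tool frame, in m); z points along the fingers, y is the line along which they close (so a half turn about z gives the same grasp; the last joint's range is limited). The gripper opens to 92 mm and grips with 3 to 60 N. Pads are 19 mm wide; open, the fingers measure 130 mm over their backs; the gripper's body (75 mm by 190 mm) begins 47 mm behind the grasp point.
Start: joints at [-1.333, 0.434, 0.025, 1.573, -0.012, 1.134, -0.075], TCP at [0.209, 0.589, 0.227] pointing down, gripper open.
Joint ranges: [-2.62, 2.62], [-0.44, 2.09], [-1.27, 1.32], [0.08, 2.57], [-1.32, 4.46], [0.12, 2], [-2.74, 2.74]. Speed limits (rad/s): [2.22, 2.22, 3.01, 3.01, 3.14, 3.14, 3.14].

### API

Orientations are given as a rotation vector (axis times angle).
In Python, from cell import readout, vision, arm gives the robot as it stands.
- The arm moves only by the tool carry_out, never from a script. Its argument "increments" is one flat list of numbers, 6 for each row, row after row: the shift along the world's x, y, z in mm, then the turn, a rotation vector about the world's x, y, z in rad. In form: [tx, ty, tz, wx, wy, wz, tx, ty, tz, wx, wy, wz, ...]. A call has 1 to 20 rows; each row shifts and turns the commanded pose from where the row before left it; what a row does not reach is not made up. A row lasts 1/8 s, in which the tool goes at most 62.5 mm and 10.7 degrees, less where a joint would pass 70% of its speed; a pose out of reach is approached as far as the arm can. A call with a gripper value outside its range is refused whole. "grip" is the closure, from 0 (fully open) to 1 (shut), set as the call begins (left out, the last holds). The fingers move at their own pace and stop on an object; "newtons" is the grip in N (left out, the last holds). Time passes only in rows, so rows that do not move let the fingers close. It gives the time, the measured TCP pose, the force, the opening and the grip force at its end, in the units of the state.
- readout.observe(): the state, without advancing time (a new reading comes with each control period).
- vision.get_image(name): name is "side" or "top" or "wrist"; returns the picture (420x560x3 uint8, red, green, blue); there is no depth.
- vision.calibration(name): a dict with "fov_y" (degrees; the focal length in pixels is half the picture's height over the tangent of half this angle, whatever the lens; pixels are square), "cx", "cy" (the principal point, pixels), "pose" (4x4, takes a point from camera to world coordinates). Camera axes: x right, y up, looking along -z (the intrinsics and any distortion apply to the point x, -y, -z); pixel columns grow to the right and rows downward; lengths in m; the calibration is good to about 2 mm. A picture is of the moment at which its call begins: read the wrist's pose just before it. calibration takes no time and is no camera call; for the wrist camera it gives the pose at the moment of the call.
- arm.sign_off(): hands the job in; it is judged then, once.
The state is a dict: "clock": time; "joints": joint angles; "dq": joint speeds; "joint_efforts": joint torques, N m; "position": TCP position; "ee_rot": TCP orientation; "force": force on the tool from outside, world axes, zero at the start; "ft_torque": the same for the moment, N m; "width": opening from 0.0 (shut) to 1.0 (fully open); "gripper_force": force on a finger pad.
Only numpy, scipy, OpenCV 4.12 (cv2) and the standard library are available. Lean on these libraries where they do the work, as an engineer would, in place of code of your own. Each camera call takes 0.05 s, during which the arm holds its last target. There are 200 camera calls.

## Working session

There is one attempt and no reset: what is moved stays moved. The work goes in short steps, Python scripts to look and compute and a tool call to move; the robot and the scene stay as the last step left them, time stands still between calls to the robot, and variables do not carry over. Pictures are saved under pics/ and viewed, at most 10 in all, crops included, and the job is handed in when it is done.

Besides the shell and the picture viewer there is one more tool, called after "Call:" by a JSON object that holds its "method" and its "body". carry_out: Moves the arm, as the interface text tells. Its arguments: {"type":"object","properties":{"increments":{"type":"array","items":{"type":"number"}},"grip":{"type":"number"},"newtons":{"type":"number"}},"required":["increments"]}

```bash
mkdir -p pics; ls
cat > h.py <<'E'
import numpy as np, cv2
from cell import readout, vision, arm
def ray(c,u,v):
    f=210/np.tan(np.radians(c["fov_y"])/2); P=np.array(c["pose"])
    d=P[:3,:3]@np.array([(u-c["cx"])/f,-(v-c["cy"])/f,-1]); return P[:3,3],d
def onz(c,u,v,z):
    o,d=ray(c,u,v); return o+d*(z-o[2])/d[2]
def proj(c,p):
    f=210/np.tan(np.radians(c["fov_y"])/2); P=np.array(c["pose"])
    q=P[:3,:3].T@(np.array(p)-P[:3,3]); return c["cx"]+f*q[0]/-q[2], c["cy"]-f*q[1]/-q[2]
def snap(n,f):
    im=vision.get_image(n); cv2.imwrite(f"pics/{f}.png",im[:,:,::-1]); return im
E
python3 - <<'E'
from h import *
s=readout.observe(); print(s); print(arm.tcp_to_grasp)
for n in("side","top","wrist"):
    print(n,vision.calibration(n)); 
a=snap("top","top0");b=snap("side","side0")
E
```

```text
pics
{'clock': 0.0, 'joints': array([-1.33260827,  0.43521787,  0.02497741,  1.57406653, -0.01156826,
        1.13398369, -0.07510615]), 'dq': array([ 3.80436987e-06, -5.31029535e-04,  1.56493862e-03,  5.15055525e-04,
       -1.08703487e-03, -1.29980821e-03, -8.11673347e-04]), 'joint_efforts': array([ 3.56133150e-04, -6.67865467e+01,  9.85179283e-01, -3.14469445e+01,
       -6.05366053e-02,  4.32965707e-02,  1.45426866e-04]), 'position': array([0.20879495, 0.58857281, 0.22596002]), 'ee_rot': array([-5.32808988e-01, -3.09598834e+00,  2.40090815e-03]), 'force': array([ 1.10676781, -0.50593943, -0.44189454]), 'ft_torque': array([ 0.01684524,  0.01126446, -0.02420591]), 'gripper_force': 0.0, 'width': 1.0009731367206471}
-0.0188
side {'fov_y': 42.15178184811673, 'cx': 273.986358859742, 'cy': 211.34816889981784, 'pose': array([[ 0.99970026, -0.00796475,  0.02315051,  0.55047391],
       [ 0.02258334,  0.66514923, -0.74636888, -0.97196127],
       [-0.0094539 ,  0.74666798,  0.66512973,  0.96010977],
       [ 0.        ,  0.        ,  0.        ,  1.        ]])}
top {'fov_y': 48.69622385344513, 'cx': 285.7218829153276, 'cy': 214.80797699900148, 'pose': array([[-2.32115301e-04,  9.96096200e-01, -8.82740458e-02,
         3.80721669e-01],
       [-9.99729817e-01, -2.28290362e-03, -2.31318166e-02,
         6.35311094e-03],
       [-2.32430357e-02,  8.82448264e-02,  9.95827601e-01,
         1.53417691e+00],
       [ 0.00000000e+00,  0.00000000e+00,  0.00000000e+00,
         1.00000000e+00]])}
wrist {'fov_y': 60.98404712954596, 'cx': 284.84008754018015, 'cy': 219.6200473296045, 'pose': array([[ 0.33481097, -0.91215679, -0.23637176,  0.14542764],
       [ 0.94228324,  0.32357843,  0.08601919,  0.61258187],
       [-0.00197819, -0.25152932,  0.96784766,  0.38509232],
       [ 0.        ,  0.        ,  0.        ,  1.        ]])}
```

View pics/top0.png

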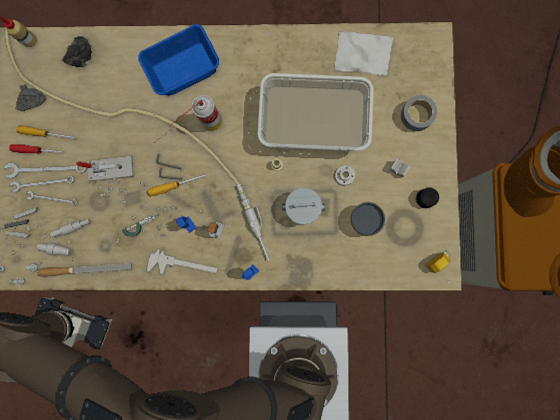

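View pics/side0.png

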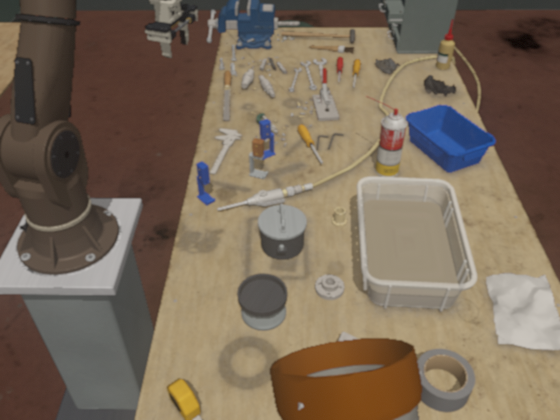

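The top view shows the lid and pot at (304,206), the stand's cup at (367,219), and three lifter-like objects. The one at (216,230) has a wooden grip; those at (186,224) and (250,272) are blue look-alikes. In the side view the wooden one is at (258,155) and the blue ones are at (267,135) and (204,180). The wooden grip fits the description, so I'll confirm it in one crop.

Run:
```python
from h import *
a=cv2.imread("pics/top0.png");b=cv2.imread("pics/side0.png")
A=cv2.resize(a[195:255,160:240],(640,480),interpolation=cv2.INTER_CUBIC)[:,:400]
A=cv2.resize(a[200:250,176:236],None,fx=6.5,fy=6.5,interpolation=cv2.INTER_CUBIC)
B=cv2.resize(b[120:185,230:290],None,fx=6.5,fy=6.5,interpolation=cv2.INTER_CUBIC)
C=np.zeros((B.shape[0],A.shape[1]+B.shape[1],3),np.uint8);C[:A.shape[0],:A.shape[1]]=A;C[:,A.shape[1]:]=B
cv2.imwrite("pics/crop1.png",C)
ct=vision.calibration("top");cs=vision.calibration("side")
print("lid",onz(ct,304,206,.083),"cup",onz(ct,367,219,.07),"lifter",onz(ct,216,230,.12), onz(cs,258,175,0))
```

```text
lid [ 0.53701672 -0.01740132  0.083     ] cup [ 0.49665547 -0.21596849  0.07      ] lifter [0.45986853 0.25276159 0.12      ] [0.46772238 0.26137536 0.        ]
```

View pics/crop1.png

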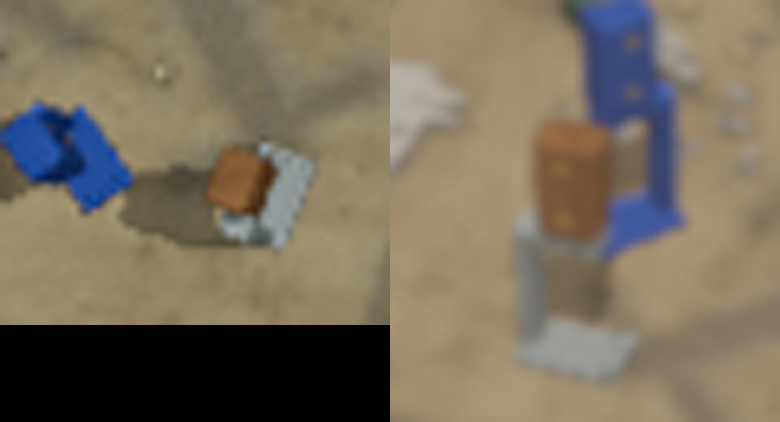

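The crop confirms it: a steel lifter with a wooden grip, its shank on the robot side (-x) and its foot opening towards roughly +x. The blue one behind it stays put. I'll move the wrist camera over it.

Run:
```python
from h import *
cs=vision.calibration("side")
for p in [(520,355),(605,378),(638,338),(555,325)]:
    print(onz(cs,230+(p[0]-390)/6.5,120+p[1]/6.5,.003))
```

```text
[0.44501842 0.25906892 0.003     ]
[0.48303061 0.2431463  0.003     ]
[0.49655654 0.27183198 0.003     ]
[0.45937895 0.28089929 0.003     ]
```

Call:
{"method": "carry_out", "body": {"increments": [50, -20, 30, 0, 0, 0, 50, -40, 30, 0, 0, 0, 50, -40, 0, 0, 0, 0, 40, -46, 0, 0, 0, 0, 40, -46, 0, 0, 0, 0, 20, -46, 0, 0, 0, 0, 5, -46, 0, 0, 0, 0, 0, -46, 0, 0, 0, 0, 0, 0, 0, 0, 0, 0, 0, 0, 0, 0, 0, 0, 0, 0, 0, 0, 0, 0]}}

```text
clock: 1.48
position: [0.4565, 0.266, 0.283]
ee_rot: [-0.53, -3.096, -0.0]
force: [-0.1, 0.2, 0.2]
width: 0.998
gripper_force: 0.0
```

Run:
```python
from h import *
c=vision.calibration("wrist"); im=snap("wrist","w1"); np.save("c1.npy",c,allow_pickle=True)
```

```text
(no output)
```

View pics/w1.png

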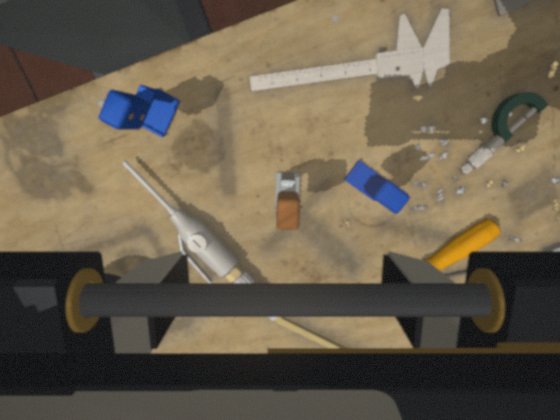

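The wrist view shows the wooden grip at (288,212) with the shank and foot behind it at (288,180), nearly square to the picture. The blue look-alikes are at (377,187) and (140,108).

Run:
```python
from h import *
c=np.load("c1.npy",allow_pickle=True).item()
im=cv2.imread("pics/w1.png")[150:245,250:325]; h=cv2.cvtColor(im,cv2.COLOR_BGR2HSV)
m=((h[...,0]<16)&(h[...,1]>120)&(h[...,2]>60)).astype(np.uint8)
n,l,st,ce=cv2.connectedComponentsWithStats(m); k=1+np.argmax(st[1:,4]); print(st[k],ce[k])
p=np.argwhere(l==k)[:,::-1].astype(np.float32)
for v in range(0,95,2):
    r=p[p[:,1]==v,0]
    if len(r): print(v+150,r.min()+250,r.max()+250, h[v,int(r.mean()),:])
bx=cv2.boxPoints(cv2.minAreaRect(p))+[250,150]
for q in bx: print(q,onz(c,*q,.12))
s=readout.observe();print(s["position"])
```

```text
[ 27  45  22  35 656] [37.62804878 63.18597561]
196 284.0 293.0 [ 15 117  87]
198 279.0 295.0 [ 14 125  92]
200 279.0 296.0 [ 13 136 118]
202 278.0 298.0 [ 14 149 145]
204 278.0 298.0 [ 14 147 156]
206 278.0 298.0 [ 13 146 155]
208 278.0 298.0 [ 13 145 151]
210 278.0 298.0 [ 14 150 150]
212 277.0 298.0 [ 13 146 150]
214 277.0 298.0 [ 14 143 148]
216 277.0 298.0 [ 13 143 141]
218 277.0 298.0 [ 14 148 138]
220 277.0 297.0 [ 14 149 142]
222 277.0 297.0 [ 14 148 148]
224 277.0 298.0 [ 14 151 149]
226 277.0 297.0 [ 14 146 148]
228 279.0 296.0 [ 13 134 137]
[277. 195.] [0.44750231 0.2627217  0.12      ]
[298. 195.] [0.45391221 0.28087967 0.12      ]
[298. 229.] [0.4845906  0.27036619 0.12      ]
[277. 229.] [0.47802182 0.25175602 0.12      ]
[0.45655989 0.2659305  0.2829973 ]
```

Call:
{"method": "carry_out", "body": {"increments": [12, 0, 0, 0, 0, 0, 0, 0, -10, 0, 0, 0, 0, 0, -30, 0, 0, 0, 0, 0, -40, 0, 0, 0, 0, 0, -40, 0, 0, 0, 0, 0, -40, 0, 0, 0, 0, 0, -25, 0, 0, 0, 0, 0, -15, 0, 0, 0, 0, 0, -7, 0, 0, 0, 0, 0, 0, 0, 0, 0, 0, 0, 0, 0, 0, 0], "grip": 0.5, "newtons": 50}}

```text
clock: 2.9
position: [0.4695, 0.265, 0.0771]
ee_rot: [0.533, 3.095, 0.002]
force: [0.6, -0.9, 0.2]
width: 0.5
gripper_force: 0.0
```

Call:
{"method": "carry_out", "body": {"increments": [0, 0, 0, 0, 0, 0, 0, 0, 0, 0, 0, 0, 0, 0, 0, 0, 0, 0, 0, 0, 0, 0, 0, 0, 0, 0, 0, 0, 0, 0], "grip": 1, "newtons": 50}}

```text
clock: 3.52
position: [0.4691, 0.2648, 0.0765]
ee_rot: [0.533, 3.096, 0.0]
force: [0.2, -0.5, 3.8]
width: 0.238
gripper_force: 49.8
```

Call:
{"method": "carry_out", "body": {"increments": [0, 0, 8, 0, 0, 0, 0, 0, 25, 0, 0, 0, 0, 0, 40, 0, 0, 0, 0, 0, 40, 0, 0, 0.05, 10, -20, 40, 0, 0, 0.07, 10, -30, 35, 0, 0, 0.07, 10, -40, 15, 0, 0, 0.07, 10, -40, 0, 0, 0, 0.05, 10, -30, 0, 0, 0, 0.03, 0, -20, 0, 0, 0, 0, 0, 0, 0, 0, 0, 0, 0, 0, 0, 0, 0, 0, 0, 0, 0, 0, 0, 0]}}

```text
clock: 5.15
position: [0.5187, 0.0859, 0.2792]
ee_rot: [0.001, -3.141, -0.001]
force: [-0.6, -0.3, -2.5]
width: 0.241
gripper_force: 49.8
```

Run:
```python
from h import *
c=vision.calibration("wrist"); im=snap("wrist","w2"); np.save("c2.npy",c,allow_pickle=True)
s=readout.observe();print(s["position"],s["ee_rot"],s["force"],s["ft_torque"])
```

```text
[0.51872799 0.08573654 0.27919007] [ 1.19968914e-03 -3.14136191e+00 -4.05745951e-04] [ 0.36001972  0.79968252 -2.74226587] [ 0.04876426  0.02752615 -0.0084184 ]
```

View pics/w2.png

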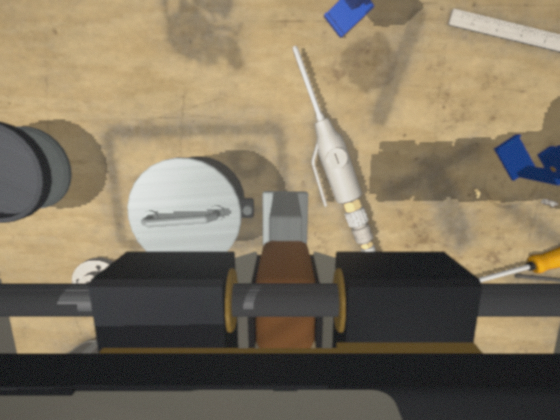

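The lid's flange is the pale disc centred near (185,212), with its loop bar running from about (146,218) to (228,211), turned a few degrees. The stand's cup is partly in view at the left, centred near (0,170).

Run:
```python
from h import *
c=np.load("c2.npy",allow_pickle=True).item()
for q in [(146,218),(228,211),(187,214.5)]: print(q,onz(c,*q,.107))
im=cv2.imread("pics/w2.png"); h=cv2.cvtColor(im,cv2.COLOR_BGR2HSV)
m=((h[...,1]<40)&(h[...,2]>140)).astype(np.uint8); m[:, :110]=0; m[252:]=0; m[:,258:]=0
n,l,st,ce=cv2.connectedComponentsWithStats(m); k=1+np.argmax(st[1:,4]);print(st[k])
ct,_=cv2.findContours((l==k).astype(np.uint8),cv2.RETR_EXTERNAL,cv2.CHAIN_APPROX_NONE)
P=np.array([onz(c,*q,.083)[:2] for q in max(ct,key=len)[:,0] if q[1]<235])
A=np.c_[2*P,np.ones(len(P))];x=np.linalg.lstsq(A,(P**2).sum(1),rcond=None)[0];r=np.sqrt(x[2]+x[0]**2+x[1]**2)
print("flange",x[:2],r, np.std(np.hypot(*(P-x[:2]).T)-r))
t=cv2.imread("pics/top0.png")
g=cv2.resize(im[150:255,115:255],(800,600),interpolation=cv2.INTER_CUBIC)
cv2.imwrite("pics/crop2.png",g)
```

```text
(146, 218) [ 0.53581942 -0.04604215  0.107     ]
(228, 211) [0.52889771 0.03285902 0.107     ]
(187, 214.5) [ 0.53234974 -0.00649094  0.107     ]
[ 127  158  114   93 8364]
flange [ 0.53831776 -0.01650511] 0.057538831042051534 0.000316346565219392
```

View pics/crop2.png

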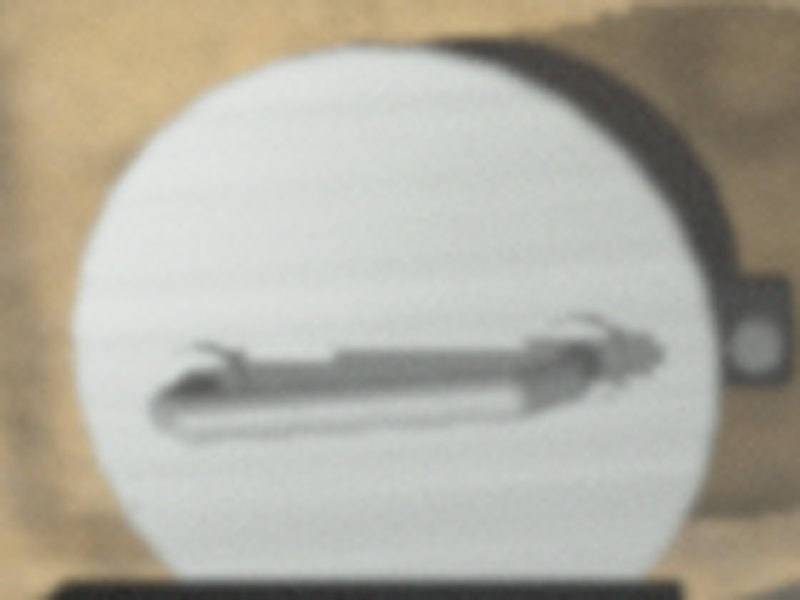

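Call:
{"method": "carry_out", "body": {"increments": [-20, -20, 0, 0, 0, 0.02, -25, -35, 0, 0, 0, 0.03, -20, -35, -10, 0, 0, 0.02, -5, -18.5, -30, 0, 0, 0, 0, 0, -40, 0, 0, 0, 0, 0, -25, 0, 0, 0, 0, 0, -10, 0, 0, 0, 0, 0, 0, 0, 0, 0, 0, 0, 0, 0, 0, 0, 0, 0, 0, 0, 0, 0]}}

```text
clock: 6.45
position: [0.4496, -0.0237, 0.1651]
ee_rot: [-0.109, 3.138, 0.0]
force: [0.8, -0.2, -3.0]
width: 0.237
gripper_force: 49.8
```

Run:
```python
from h import *
b=snap("side","side1")[150:320,200:350]; 
cv2.imwrite("pics/crop3.png",cv2.resize(b,(529,600),interpolation=cv2.INTER_CUBIC)[:,:,::-1])
s=readout.observe();print(s["position"],s["ee_rot"],s["force"])
cs=vision.calibration("side")
for p in [(.5383,-.0165,.107),(.4485,-.0228,.088),(.4705,-.022,.088)]:
  q=np.array(proj(cs,p)); print((q-[200,150])*3.53)
```

```text
[ 0.44943881 -0.02374119  0.16496949] [-1.08682128e-01  3.13829698e+00  3.57209951e-04] [-0.11702627 -0.12852888 -3.04655087]
[287.41160599 218.61414986]
[153.49033296 244.91668964]
[186.29533089 244.38297852]
```

View pics/crop3.png

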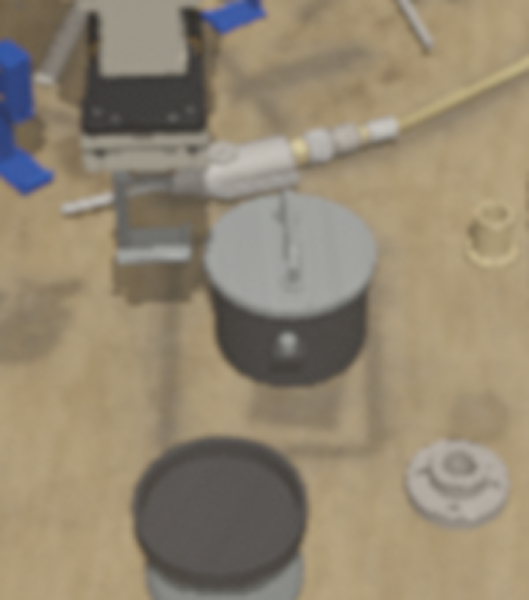

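The lifter hangs level beside the lid, foot at (118–190, 245) in the crop, and the bar is at x≈288. Both match the predicted positions, so I'll slide the foot in.

Call:
{"method": "carry_out", "body": {"increments": [15, 1.2, 0, 0, 0, 0, 15, 1.2, 0, 0, 0, 0, 15, 1.2, 0, 0, 0, 0, 12, 1, 0, 0, 0, 0, 12, 1, 0, 0, 0, 0, 10, 0.8, 0, 0, 0, 0, 8, 0.6, 0, 0, 0, 0, 2, 0.2, 0, 0, 0, 0, 0, 0, 0, 0, 0, 0, 0, 0, 0, 0, 0, 0]}}

```text
clock: 7.75
position: [0.5376, -0.0167, 0.1643]
ee_rot: [0.108, -3.139, -0.0]
force: [0.0, -0.1, -2.5]
width: 0.234
gripper_force: 49.8
```

Call:
{"method": "carry_out", "body": {"increments": [0, 0, 4, 0, 0, 0, 0, 0, 2, 0, 0, 0, 0, 0, 1.5, 0, 0, 0, 0, 0, 1, 0, 0, 0, 0, 0, 0, 0, 0, 0]}}

```text
clock: 8.38
position: [0.538, -0.0166, 0.1728]
ee_rot: [-0.109, 3.14, 0.0]
force: [-0.0, 0.0, -2.5]
width: 0.236
gripper_force: 49.8
```

Call:
{"method": "carry_out", "body": {"increments": [0, 0, 1, 0, 0, 0, 0, 0, 1, 0, 0, 0, 0, 0, 2, 0, 0, 0, 0, 0, 3, 0, 0, 0, 0, 0, 4, 0, 0, 0, 0, 0, 5, 0, 0, 0, 0, 0, 0, 0, 0, 0, 0, 0, 0, 0, 0, 0]}}

```text
clock: 9.38
position: [0.5379, -0.0167, 0.1888]
ee_rot: [-0.109, 3.14, 0.0]
force: [-0.5, -0.1, -9.3]
width: 0.233
gripper_force: 49.8
```

Run:
```python
from h import *
c=vision.calibration("side")
b=snap("side","side2")[150:320,200:350]; 
cv2.imwrite("pics/crop4.png",cv2.resize(b,(529,600),interpolation=cv2.INTER_CUBIC)[:,:,::-1])
s=readout.observe();print(s["position"],s["ee_rot"],s["force"],s["ft_torque"])
```

```text
[ 0.53779435 -0.01661493  0.18864125] [ 1.08595179e-01 -3.13947531e+00 -9.56097167e-05] [ 0.38895095 -0.24031983 -9.13958434] [ 0.02826421 -0.00370732 -0.04147218]
```

View pics/crop4.png

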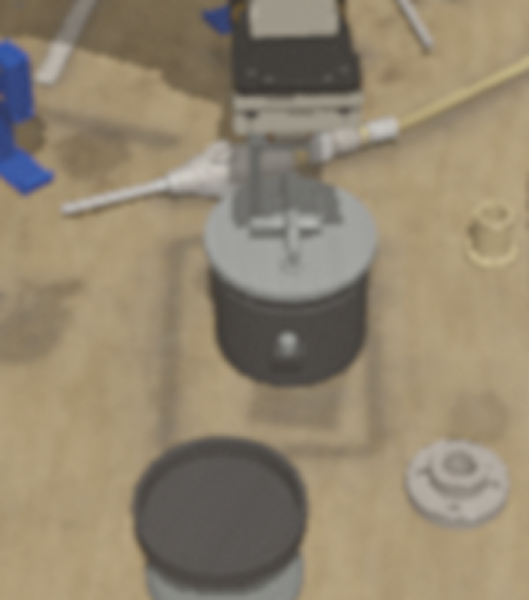

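The lid hangs level about 15 mm up; the rise in force puts it at about 0.68 kg. I'll raise it, move part way and look at the cup from the wrist.

Call:
{"method": "carry_out", "body": {"increments": [0, 0, 5, 0, 0, 0, 0, 0, 10, 0, 0, 0, 0, 0, 12, 0, 0, 0, 0, 0, 12, 0, 0, 0, 0, 0, 12, 0, 0, 0, 0, 0, 8, 0, 0, 0, -3, -4, 3, 0, 0, 0, -7, -8, 0, 0, 0, 0, -8, -10, 0, 0, 0, 0, -8, -10, 0, 0, 0, 0, -8, -10, 0, 0, 0, 0, -5, -8, 0, 0, 0, 0, -2, -3, 0, 0, 0, 0, 0, 0, 0, 0, 0, 0, 0, 0, 0, 0, 0, 0, 0, 0, 0, 0, 0, 0]}}

```text
clock: 11.42
position: [0.4971, -0.0692, 0.2507]
ee_rot: [-0.11, 3.14, 0.0]
force: [-0.9, 0.5, -9.2]
width: 0.238
gripper_force: 49.8
```

Run:
```python
from h import *
c=vision.calibration("wrist"); im=snap("wrist","w3"); np.save("c3.npy",c,allow_pickle=True)
s=readout.observe();print(s["position"],s["ee_rot"],s["force"],s["ft_torque"])
```

```text
[ 0.49708291 -0.06930647  0.25068671] [ 1.09477921e-01 -3.13959759e+00 -1.08526097e-04] [-0.68812675 -0.77394672 -8.80840745] [0.02749969 0.04651033 0.01353485]
```

View pics/w3.png

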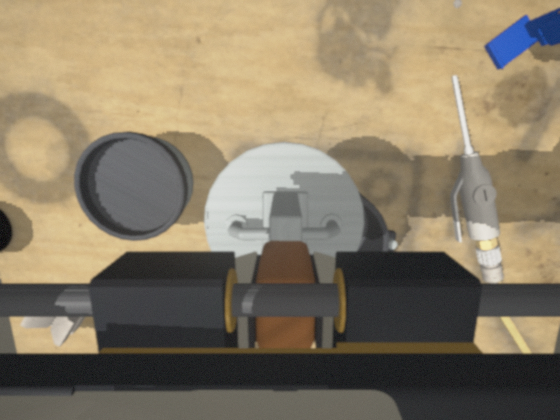

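The whole cup rim is visible at (133,186), about 58 px in radius. The lid hangs level at (285,215) with the bar on the foot. I'll cast the rim's far arcs from all three views.

```bash
cat > cup.py <<'E'
from h import *
from scipy.optimize import least_squares
c0=np.array([.497,-.216])
def arc(im,c,box,thr):
    x0,x1,y0,y1=box; g=cv2.cvtColor(im,cv2.COLOR_RGB2HSV)[y0:y1,x0:x1]
    m=((g[...,2]<thr)&(g[...,1]<90)).astype(np.uint8); m=cv2.morphologyEx(m,cv2.MORPH_OPEN,np.ones((3,3)))
    n,l,st,_=cv2.connectedComponentsWithStats(m); k=1+np.argmax(st[1:,4])
    ct=max(cv2.findContours((l==k).astype(np.uint8),cv2.RETR_EXTERNAL,cv2.CHAIN_APPROX_NONE)[0],key=len)[:,0]+[x0,y0]
    print(st[k]+[x0,y0,0,0,0])
    cam=np.array(c["pose"])[:2,3]; d=(c0-cam)/np.linalg.norm(c0-cam)
    cen=ct.mean(0); 
    off=np.array([ (ct-cen)/np.linalg.norm(ct-cen,axis=1)[:,None]])[0]
    ct=ct+0.5*off   # outline runs half a pixel outside
    W=np.array([onz(c,*q,.07)[:2] for q in ct]); w=W-W.mean(0); w/=np.linalg.norm(w,axis=1)[:,None]
    return ct[w@d>0.1]
V={"top":("top0",(330,405,185,255),105),"side":("side2",(225,300,262,330),105),"wrist":("w3",(55,203,115,252),105)}
A={}
for n,(f,b,t) in V.items():
    c=np.load("c3.npy",allow_pickle=True).item() if n=="wrist" else vision.calibration(n)
    im=cv2.imread(f"pics/{f}.png")[:,:,::-1]; A[n]=(c,arc(im,c,b,t))
for z in np.arange(.045,.096,.005):
    r=[]
    for n,(c,P) in A.items():
        W=np.array([onz(c,*q,z)[:2] for q in P])
        s=least_squares(lambda p:np.hypot(*(W-p).T)-.054,W.mean(0)-[0,0],loss="soft_l1",f_scale=.001)
        a=np.c_[2*W,np.ones(len(W))];x=np.linalg.lstsq(a,(W**2).sum(1),rcond=None)[0]
        r.append("%s %.1f %.1f rms%.1f R%.1f"%(n,*s.x*1e3,1e3*np.sqrt(np.mean(s.fun**2)),1e3*np.sqrt(x[2]+x[0]**2+x[1]**2)))
    print("%.3f"%z," | ".join(r))
E
python3 cup.py
```

```text
[ 338  202   47   35 1125]
[ 238  274   49   44 1733]
[  76  136   90  101 2379]
0.045 top 500.2 -221.8 rms1.1 R54.3 | side 498.6 -209.2 rms1.1 R52.5 | wrist 501.3 -228.2 rms10.5 R31.7
0.050 top 499.7 -220.8 rms1.1 R54.2 | side 498.9 -213.8 rms1.2 R52.2 | wrist 499.9 -225.2 rms10.3 R31.2
0.055 top 499.3 -219.9 rms1.1 R54.0 | side 499.3 -218.3 rms1.3 R51.9 | wrist 498.5 -222.2 rms10.1 R30.8
0.060 top 498.8 -218.9 rms1.1 R53.8 | side 499.6 -222.8 rms1.4 R51.6 | wrist 497.1 -219.1 rms9.9 R30.4
0.065 top 498.3 -218.0 rms1.1 R53.6 | side 499.9 -227.4 rms1.5 R51.3 | wrist 495.7 -216.1 rms9.7 R29.9
0.070 top 497.8 -217.0 rms1.1 R53.4 | side 500.2 -231.9 rms1.6 R51.0 | wrist 494.2 -213.0 rms9.5 R29.5
0.075 top 497.4 -216.1 rms1.2 R53.2 | side 500.5 -236.4 rms1.7 R50.7 | wrist 492.8 -210.0 rms9.3 R29.1
0.080 top 496.9 -215.1 rms1.2 R53.1 | side 500.8 -240.9 rms1.8 R50.5 | wrist 491.4 -207.0 rms9.1 R28.6
0.085 top 496.4 -214.2 rms1.3 R52.9 | side 501.1 -245.5 rms1.9 R50.2 | wrist 490.0 -203.9 rms8.9 R28.2
0.090 top 495.8 -213.2 rms1.4 R52.7 | side 501.5 -250.0 rms2.0 R49.9 | wrist 488.6 -200.9 rms8.7 R27.7
0.095 top 495.3 -212.3 rms1.5 R52.5 | side 501.8 -254.5 rms2.1 R49.6 | wrist 487.1 -197.9 rms8.5 R27.3
```

```bash
python3 - <<'E'
import cv2,numpy as np
h=cv2.cvtColor(cv2.imread("pics/w3.png"),cv2.COLOR_BGR2HSV)
for r in (150,186):
  print([tuple(int(a) for a in h[r,u,1:]) for u in range(66,100,2)])
print([tuple(int(a) for a in h[v,133,1:]) for v in range(120,160,2)])
E
sed -i 's/(g\[...,2\]<thr)&(g\[...,1\]<90)/(g[...,2]<thr)\&(g[...,1]<65)/; s/252),105)/252),150)/' cup.py; python3 cup.py
```

```text
[(78, 179), (78, 167), (76, 155), (74, 149), (74, 149), (72, 149), (71, 150), (67, 152), (66, 147), (38, 129), (2, 107), (7, 104), (3, 93), (11, 69), (5, 56), (19, 54), (14, 54)]
[(79, 164), (75, 163), (77, 166), (75, 163), (42, 128), (7, 106), (11, 91), (13, 57), (27, 48), (5, 47), (12, 44), (4, 58), (4, 61), (14, 71), (8, 67), (3, 95), (7, 111)]
[(90, 213), (90, 216), (88, 218), (88, 218), (89, 215), (94, 206), (74, 131), (13, 97), (7, 105), (5, 98), (7, 107), (5, 113), (9, 114), (11, 113), (4, 114), (7, 112), (13, 117), (9, 117), (9, 116), (9, 115)]
[351 202  34  34 905]
[ 238  274   49   44 1730]
[   74   132   120   108 10152]
0.045 top 500.3 -221.9 rms0.9 R53.7 | side 498.6 -209.2 rms1.1 R52.5 | wrist 502.9 -232.6 rms1.3 R56.7
0.050 top 499.8 -221.0 rms0.9 R53.5 | side 498.9 -213.8 rms1.2 R52.2 | wrist 501.5 -229.6 rms1.0 R55.9
0.055 top 499.3 -220.0 rms0.9 R53.3 | side 499.3 -218.3 rms1.3 R51.9 | wrist 500.2 -226.6 rms0.7 R55.1
0.060 top 498.8 -219.0 rms0.9 R53.2 | side 499.6 -222.8 rms1.4 R51.6 | wrist 498.8 -223.6 rms0.6 R54.3
0.065 top 498.3 -218.1 rms0.9 R53.0 | side 499.9 -227.4 rms1.5 R51.3 | wrist 497.3 -220.6 rms0.6 R53.6
0.070 top 497.8 -217.1 rms0.9 R52.8 | side 500.2 -231.9 rms1.6 R51.0 | wrist 495.8 -217.6 rms0.7 R52.8
0.075 top 497.3 -216.1 rms1.0 R52.6 | side 500.5 -236.4 rms1.7 R50.7 | wrist 494.3 -214.7 rms1.0 R52.0
0.080 top 496.8 -215.2 rms1.0 R52.4 | side 500.8 -240.9 rms1.8 R50.5 | wrist 492.8 -211.7 rms1.2 R51.2
0.085 top 496.3 -214.2 rms1.0 R52.2 | side 501.1 -245.5 rms1.9 R50.2 | wrist 491.4 -208.7 rms1.5 R50.5
0.090 top 495.7 -213.2 rms1.1 R52.1 | side 501.5 -250.0 rms2.0 R49.9 | wrist 490.0 -205.7 rms1.8 R49.7
0.095 top 495.2 -212.3 rms1.1 R51.9 | side 501.8 -254.5 rms2.1 R49.6 | wrist 488.6 -202.7 rms2.0 R48.9
```

The three views agree on a rim height of about 0.061, centred near (0.4985, -0.221). I'll move the lid over it and lower it.

Call:
{"method": "carry_out", "body": {"increments": [1.3, -5, 0, 0, 0, 0, 0, -10, 0, 0, 0, 0, 0, -16, 0, 0, 0, 0, 0, -20, 0, 0, 0, 0, 0, -21, 0, 0, 0, 0, 0, -21, 0, 0, 0, 0, 0, -19, 0, 0, 0, 0, 0, -16, 0, 0, 0, 0, 0, -12, 0, 0, 0, 0, 0, -8, -4, 0, 0, 0, 0, -4, -8, 0, 0, 0, 0, 0, -12, 0, 0, 0, 0, 0, -14, 0, 0, 0, 0, 0, -12, 0, 0, 0, 0, 0, -8, 0, 0, 0, 0, 0, -4, 0, 0, 0, 0, 0, -2, 0, 0, 0, 0, 0, 0, 0, 0, 0, 0, 0, 0, 0, 0, 0]}}

```text
clock: 13.85
position: [0.4985, -0.2217, 0.1871]
ee_rot: [-0.109, 3.139, -0.0]
force: [-0.6, -0.5, -8.0]
width: 0.24
gripper_force: 49.8
```

Run:
```python
from h import *
b=snap("side","side3")[225:325,205:335]; 
cv2.imwrite("pics/crop5.png",cv2.resize(b,(780,600),interpolation=cv2.INTER_CUBIC)[:,:,::-1])
s=readout.observe();print(s["position"],s["ee_rot"],s["force"],s["ft_torque"])
```

```text
[ 0.49843066 -0.22172854  0.18708982] [-1.08497449e-01  3.13907101e+00 -2.22015662e-04] [ 0.04012527 -0.53052723 -9.18614369] [0.04424329 0.02695027 0.01822182]
```

View pics/crop5.png

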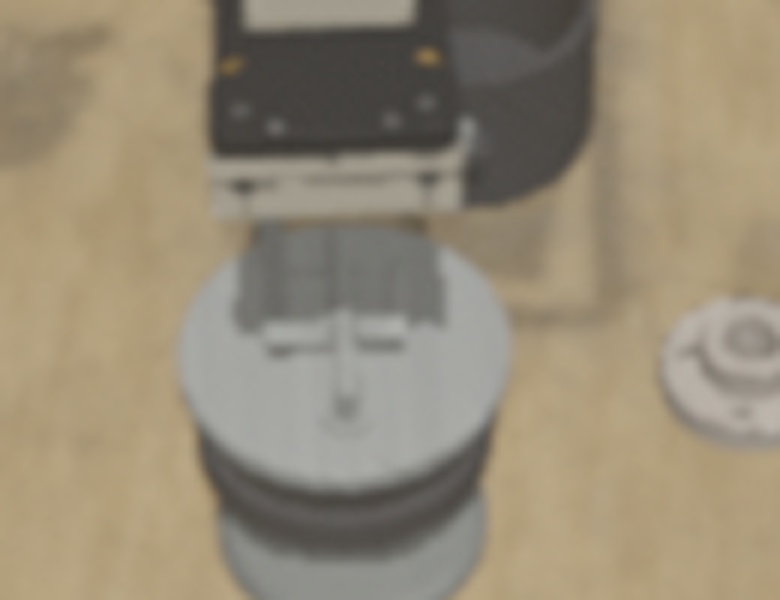

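Over the cup, the flange (180–512) and the cup (200–492) are both centred on x=346. Now I'll lower in small steps, watching the force.

Call:
{"method": "carry_out", "body": {"increments": [0, 0.5, -2, 0, 0, 0, 0, 0, -2, 0, 0, 0, 0, 0, -2, 0, 0, 0, 0, 0, -2, 0, 0, 0, 0, 0, -1, 0, 0, 0, 0, 0, -1, 0, 0, 0, 0, 0, -1, 0, 0, 0, 0, 0, -1, 0, 0, 0, 0, 0, -1, 0, 0, 0, 0, 0, 0, 0, 0, 0]}}

```text
clock: 15.15
position: [0.4982, -0.2211, 0.1737]
ee_rot: [0.108, -3.14, -0.0]
force: [-0.1, 0.4, -8.9]
width: 0.238
gripper_force: 49.8
```

Call:
{"method": "carry_out", "body": {"increments": [0, 0, -1, 0, 0, 0, 0, 0, -1, 0, 0, 0, 0, 0, -1, 0, 0, 0, 0, 0, 0, 0, 0, 0]}}

```text
clock: 15.65
position: [0.4981, -0.2211, 0.1706]
ee_rot: [0.109, -3.14, -0.0]
force: [-0.4, -0.1, -9.6]
width: 0.236
gripper_force: 49.8
```

Call:
{"method": "carry_out", "body": {"increments": [0, 0, -1, 0, 0, 0, 0, 0, -1, 0, 0, 0, 0, 0, -1, 0, 0, 0, 0, 0, 0, 0, 0, 0]}}

```text
clock: 16.15
position: [0.4982, -0.2211, 0.1677]
ee_rot: [0.109, -3.14, -0.0]
force: [0.1, -0.5, -9.6]
width: 0.238
gripper_force: 49.8
```

Call:
{"method": "carry_out", "body": {"increments": [0, 0, -1, 0, 0, 0, 0, 0, -1, 0, 0, 0, 0, 0, -1, 0, 0, 0, 0, 0, 0, 0, 0, 0]}}

```text
clock: 16.65
position: [0.4982, -0.2211, 0.1647]
ee_rot: [0.109, -3.14, -0.0]
force: [0.5, -0.3, -9.4]
width: 0.238
gripper_force: 49.8
```

Call:
{"method": "carry_out", "body": {"increments": [0, 0, -1, 0, 0, 0, 0, 0, -1, 0, 0, 0, 0, 0, 0, 0, 0, 0]}}

```text
clock: 17.02
position: [0.4987, -0.2213, 0.1632]
ee_rot: [-0.109, 3.139, -0.001]
force: [0.2, -0.2, -4.0]
width: 0.237
gripper_force: 49.8
```

Call:
{"method": "carry_out", "body": {"increments": [0, 0, -1, 0, 0, 0, 0, 0, -1, 0, 0, 0, 0, 0, 0, 0, 0, 0]}}

```text
clock: 17.4
position: [0.4983, -0.2212, 0.1608]
ee_rot: [-0.109, 3.14, -0.0]
force: [0.2, 0.5, -2.5]
width: 0.238
gripper_force: 49.8
```

Call:
{"method": "carry_out", "body": {"increments": [0, 0, -1, 0, 0, 0, 0, 0, -1, 0, 0, 0, 0, 0, 0, 0, 0, 0]}}

```text
clock: 17.77
position: [0.4982, -0.2211, 0.1587]
ee_rot: [0.109, -3.14, -0.0]
force: [0.2, -0.4, -2.6]
width: 0.234
gripper_force: 49.8
```

```bash
cat > lid.py <<'E'
from h import *
import sys
tag,zt=sys.argv[1],float(sys.argv[2])
c0=np.array([.4985,-.221])
for n in sys.argv[3:]:
    c=vision.calibration(n); im=snap(n,f"{n}_{tag}")
    p=np.array(proj(c,[*c0,zt])); R=abs(proj(c,c0.tolist()+[zt])[0]-proj(c,[c0[0]+(.062 if n=="side" else 0),c0[1]+(0 if n=="side" else .062),zt])[0])
    h=cv2.cvtColor(im,cv2.COLOR_RGB2HSV); m=((h[...,1]<45)&(h[...,2]>125)).astype(np.uint8)
    mm=np.zeros_like(m); cv2.circle(mm,tuple(int(round(a)) for a in p),int(R*1.15),1,-1); m&=mm
    if n=="wrist": m[250:]=0
    k,l,st,_=cv2.connectedComponentsWithStats(m); k=1+np.argmax(st[1:,4])
    ct=max(cv2.findContours((l==k).astype(np.uint8),cv2.RETR_EXTERNAL,cv2.CHAIN_APPROX_NONE)[0],key=len)
    hu=cv2.convexHull(ct)[:,0].astype(float); hp=ct[:,0].astype(float)
    d=np.array([cv2.pointPolygonTest(cv2.convexHull(ct),tuple(q),True) for q in hp]); hp=hp[d<1.0]
    W=np.array([onz(c,*q,zt)[:2] for q in hp])*1e3
    for it in range(4):
        a=np.c_[2*W,np.ones(len(W))];x=np.linalg.lstsq(a,(W**2).sum(1),rcond=None)[0];r=np.sqrt(x[2]+x[0]**2+x[1]**2)
        e=np.hypot(*(W-x[:2]).T)-r; W=W[abs(e)<max(1.2,2.0*e.std())]
    # second-harmonic and spread of radius about the circle = slope
    w=W-x[:2]; th=np.arctan2(w[:,1],w[:,0]); e=np.hypot(*w.T)-r
    B=np.c_[np.ones(len(th)),np.cos(th),np.sin(th),np.cos(2*th),np.sin(2*th)]
    s=np.linalg.lstsq(B,e,rcond=None)[0]
    print(n,st[k],"c",x[:2].round(1),"r",round(r,1),"rms",e.std().round(2),"cos2,sin2",s[3:].round(2),"arc bins",np.histogram(np.degrees(th),12,(-180,180))[0])
E
python3 lid.py seat .0725 side wrist top
```

```text
side [ 235  262   55   52 1796] c [ 500.8 -211.9] r 67.6 rms 5.02 cos2,sin2 [-6.35  0.1 ] arc bins [11 13 17 17 13  8  0  2 18  2  3  1]
wrist [  203   143   163   107 12622] c [ 497.2 -221. ] r 56.5 rms 0.76 cos2,sin2 [-0.88 -0.17] arc bins [43 34 39 38  0  0  0  0 23 40 33 40]
top [356 230   9   6  34] c [ 456.4 -195.6] r 10.4 rms 1.11 cos2,sin2 [-0.15  0.63] arc bins [2 2 2 2 1 0 0 0 2 2 1 0]
```

```bash
cat > prof.py <<'E'
from h import *
import sys
f,zf,cx,cy=sys.argv[1],*map(float,sys.argv[2:5])
c=vision.calibration("side"); g=cv2.cvtColor(cv2.imread(f"pics/{f}.png"),cv2.COLOR_BGR2GRAY).astype(float)
out=[]
for a in np.radians(np.arange(-160,-19,10)):
    p=lambda z,R=.058:np.array(proj(c,[cx+R*np.cos(a),cy+R*np.sin(a),z]))
    q=p(zf); u=q[0]; vs=np.arange(q[1]-5,q[1]+6,.25)
    s=cv2.remap(g.astype(np.float32),np.full(len(vs),u,np.float32),vs.astype(np.float32),cv2.INTER_CUBIC).ravel()
    k=np.argmin(np.gradient(cv2.GaussianBlur(s[:,None],(1,5),1).ravel())); out.append((int(round(np.degrees(a))),round(vs[k]-q[1],2)))
mm=1/abs(proj(c,[cx,cy,zf+.001])[1]-proj(c,[cx,cy,zf])[1])
print("mm/px z",round(mm,2)); print("deg: dv px (down +)",out)
E
echo pot-ref; python3 prof.py side0 .075 .5383 -.0165; echo now; python3 prof.py side_seat .0645 .498 -.221
```

```text
pot-ref
mm/px z 3.25
deg: dv px (down +) [(-160, np.float64(-1.25)), (-150, np.float64(-0.25)), (-140, np.float64(-0.5)), (-130, np.float64(-0.75)), (-120, np.float64(-0.5)), (-110, np.float64(0.25)), (-100, np.float64(0.5)), (-90, np.float64(0.25)), (-80, np.float64(0.5)), (-70, np.float64(0.75)), (-60, np.float64(0.25)), (-50, np.float64(0.0)), (-40, np.float64(1.0)), (-30, np.float64(0.5)), (-20, np.float64(1.0))]
now
mm/px z 3.27
deg: dv px (down +) [(-160, np.float64(-1.5)), (-150, np.float64(-4.0)), (-140, np.float64(-2.5)), (-130, np.float64(-1.25)), (-120, np.float64(-0.5)), (-110, np.float64(-0.25)), (-100, np.float64(0.5)), (-90, np.float64(0.25)), (-80, np.float64(0.5)), (-70, np.float64(0.5)), (-60, np.float64(0.25)), (-50, np.float64(0.25)), (-40, np.float64(1.0)), (-30, np.float64(0.25)), (-20, np.float64(0.5))]
```

```bash
python3 prof.py side3 .0886 .4984 -.2217
python3 - <<'E'
from h import *
c=vision.calibration("side"); g=cv2.cvtColor(cv2.imread("pics/side_seat.png"),cv2.COLOR_BGR2GRAY)
for a in (-150,-140,-40,-30):
    a=np.radians(a); u,v=proj(c,[.498+.058*np.cos(a),-.221+.058*np.sin(a),.0645]); v=int(round(v)); print(v,g[v-6:v+7,int(round(u))])
E
```

```text
mm/px z 3.18
deg: dv px (down +) [(-160, np.float64(-1.5)), (-150, np.float64(-4.0)), (-140, np.float64(-1.25)), (-130, np.float64(-1.0)), (-120, np.float64(-0.5)), (-110, np.float64(0.0)), (-100, np.float64(0.75)), (-90, np.float64(0.5)), (-80, np.float64(0.75)), (-70, np.float64(0.75)), (-60, np.float64(1.25)), (-50, np.float64(0.5)), (-40, np.float64(0.25)), (-30, np.float64(1.25)), (-20, np.float64(0.75))]
301 [167 166 162 155 149 144 140 144 151 157 161 163 165]
304 [166 165 162 154 141 128 120 123 133 144 154 158 158]
305 [168 169 169 170 167 156 139 115  95  92 107 126 138]
302 [166 167 167 165 160 153 140 126 123 130 130 132 136]
```

The profile matches the pot-seated reference, and the left-edge outliers also appeared while the lid hung free, so the lid is level and seated with the rim at about 0.0645. I'll drop the foot clear of the bar and withdraw.

Call:
{"method": "carry_out", "body": {"increments": [0, 0, -1.5, 0, 0, 0, 0, 0, -1.5, 0, 0, 0, 0, 0, -1.5, 0, 0, 0, 0, 0, 0, 0, 0, 0, 0, 0, 0, 0, 0, 0]}}

```text
clock: 18.55
position: [0.4982, -0.2212, 0.1543]
ee_rot: [-0.108, 3.14, 0.0]
force: [0.4, -0.2, -2.3]
width: 0.239
gripper_force: 49.8
```

Call:
{"method": "carry_out", "body": {"increments": [-3, -0.2, 0, 0, 0, 0, -6, -0.4, 0, 0, 0, 0, -8, -0.6, 0, 0, 0, 0, -10, -0.7, 0, 0, 0, 0, -10, -0.7, 0, 0, 0, 0, 0, 0, 0, 0, 0, 0]}}

```text
clock: 19.3
position: [0.4602, -0.2239, 0.1543]
ee_rot: [0.107, -3.139, -0.0]
force: [0.4, -0.1, -1.7]
width: 0.233
gripper_force: 49.8
```

No contact while withdrawing. I'll continue out and lower the lifter onto the bench.

Call:
{"method": "carry_out", "body": {"increments": [-12, -0.8, 0, 0, 0, 0, -15, -1, 0, 0, 0, 0, -18, -1, 0, 0, 0, 0, -20, -1, 0, 0, 0, 0, -15, -1, 0, 0, 0, 0, -5, 0, 0, 0, 0, 0, 0, 0, -10, 0, 0, 0, 0, 0, -20, 0, 0, 0, 0, 0, -20, 0, 0, 0, 0, 0, -12, 0, 0, 0, 0, 0, -6, 0, 0, 0, 0, 0, -3, 0, 0, 0, 0, 0, 0, 0, 0, 0]}}

```text
clock: 20.92
position: [0.3765, -0.2286, 0.0834]
ee_rot: [-0.109, 3.139, -0.0]
force: [-0.3, -0.5, -2.5]
width: 0.235
gripper_force: 49.8
```

```bash
python3 lid.py out .0725 side wrist; python3 prof.py side_out .0645 .498 -.221
```

```text
side [ 235  269   55   44 1919] c [ 500.1 -224.8] r 58.2 rms 0.83 cos2,sin2 [-0.52 -0.11] arc bins [11 10 14 15 12  9 10 10 13 14  7 11]
mm/px z 3.27
deg: dv px (down +) [(-160, np.float64(-3.5)), (-150, np.float64(-4.25)), (-140, np.float64(-2.5)), (-130, np.float64(-1.25)), (-120, np.float64(-0.5)), (-110, np.float64(-0.25)), (-100, np.float64(0.5)), (-90, np.float64(0.5)), (-80, np.float64(0.5)), (-70, np.float64(0.5)), (-60, np.float64(1.0)), (-50, np.float64(0.25)), (-40, np.float64(1.0)), (-30, np.float64(0.25)), (-20, np.float64(0.5))]Traceback (most recent call last):
  File "lid.py", line 11, in <module>
    k,l,st,_=cv2.connectedComponentsWithStats(m); k=1+np.argmax(st[1:,4])
                                                      ~~~~~~~~~^^^^^^^^^^
    return _wrapfunc(a, 'argmax', axis=axis, out=out, **kwds)
    return bound(*args, **kwds)
ValueError: attempt to get argmax of an empty sequence
```

The lid is unchanged: a true circle of radius 58.2, level. Now I'll touch the lifter down.

Call:
{"method": "carry_out", "body": {"increments": [0, 0, -2, 0, 0, 0, 0, 0, -2, 0, 0, 0, 0, 0, -1.5, 0, 0, 0, 0, 0, -0.5, 0, 0, 0, 0, 0, 0, 0, 0, 0, 0, 0, 0, 0, 0, 0]}}

```text
clock: 21.78
position: [0.3763, -0.2286, 0.0773]
ee_rot: [-0.109, 3.14, 0.0]
force: [-0.5, 0.2, -2.4]
width: 0.233
gripper_force: 49.8
```

Call:
{"method": "carry_out", "body": {"increments": [0, 0, -0.5, 0, 0, 0, 0, 0, -0.5, 0, 0, 0, 0, 0, 0, 0, 0, 0, 0, 0, 0, 0, 0, 0]}}

```text
clock: 22.28
position: [0.3763, -0.2286, 0.0764]
ee_rot: [-0.109, 3.14, 0.0]
force: [-1.5, -0.2, 4.6]
width: 0.236
gripper_force: 49.8
```

Contact made at the height it had at pick-up. I'll release and retreat upwards.

Call:
{"method": "carry_out", "body": {"increments": [0, 0, 0, 0, 0, 0, 0, 0, 0, 0, 0, 0, 0, 0, 0, 0, 0, 0, 0, 0, 0, 0, 0, 0], "grip": 0.5}}

```text
clock: 22.78
position: [0.3762, -0.2286, 0.0762]
ee_rot: [0.109, -3.14, -0.0]
force: [-0.4, -1.0, -0.5]
width: 0.496
gripper_force: 0.0
```

Call:
{"method": "carry_out", "body": {"increments": [0, 0, 5, 0, 0, 0, 0, 0, 15, 0, 0, 0, 0, 0, 30, 0, 0, 0, 0, 0, 40, 0, 0, 0, 0, 0, 40, 0, 0, 0, 0, 0, 40, 0, 0, 0, 0, 0, 20, 0, 0, 0, 0, 0, 0, 0, 0, 0, 0, 0, 0, 0, 0, 0]}}

```text
clock: 23.9
position: [0.3757, -0.2283, 0.2655]
ee_rot: [0.109, -3.139, -0.001]
force: [0.1, 0.1, 0.5]
width: 0.5
gripper_force: 0.0
```

```bash
python3 - <<'E'
from h import *
c=vision.calibration("wrist"); im=snap("wrist","w9"); h=cv2.cvtColor(im,cv2.COLOR_RGB2HSV)
m=((h[...,0]<16)&(h[...,1]>110)&(h[...,2]>60)).astype(np.uint8); m[250:]=0
n,l,st,ce=cv2.connectedComponentsWithStats(m)
for k in range(1,n):
    if st[k,4]>150: print(st[k],ce[k],onz(c,*ce[k],.12))
s=readout.observe();print(s["position"],s["force"],s["clock"])
E
python3 lid.py end .0725 side; python3 prof.py side_end .0645 .498 -.221
```

```text
[ 46  23  27  26 156] [61.07051282 33.08974359] [ 0.24985374 -0.41010411  0.12      ]
[495  34  48  27 265] [516.70943396  47.34339623] [ 0.23560695 -0.05434038  0.12      ]
[499  62  31  29 176] [514.45454545  73.42613636] [ 0.25458454 -0.05172212  0.12      ]
[273 185  24  38 800] [284.21625 203.97   ] [ 0.37332989 -0.22778312  0.12      ]
[ 0.37559234 -0.22822015  0.26528379] [-0.90323536 -0.68817468  0.29494136] 23.95
side [ 235  269   55   44 1909] c [ 500.2 -224.7] r 58.1 rms 0.77 cos2,sin2 [-0.5  -0.12] arc bins [11 10 13 15 11  9 10 10 13 10  7 11]
mm/px z 3.27
deg: dv px (down +) [(-160, np.float64(-1.5)), (-150, np.float64(-4.25)), (-140, np.float64(-1.5)), (-130, np.float64(-1.25)), (-120, np.float64(-0.5)), (-110, np.float64(-0.25)), (-100, np.float64(0.5)), (-90, np.float64(0.5)), (-80, np.float64(0.5)), (-70, np.float64(0.5)), (-60, np.float64(0.25)), (-50, np.float64(0.25)), (-40, np.float64(1.0)), (-30, np.float64(0.25)), (-20, np.float64(0.5))]
```

The lifter stands upright with its grip where I released it, and the lid is level and seated. I'll hand in.

```bash
python3 -c "
from cell import arm; print(arm.sign_off())"
```

```text
the job is handed in; nothing more can be done
None
```

The job is handed in at about 24 s: the lid measures level and seated in the stand's cup (rim about 64 mm up), and the lifter is unhooked and standing upright on the bench; I checked that final state by measurement only, as my ten picture views were already used.

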